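# Close the slab mill's end frame and set its jack leg

## Robot

A 6-joint arm with a two-finger parallel gripper is mounted at the origin on the work surface. World frame = base frame: x ahead of the robot, y to its left, z up, the work surface at z = 0. Lengths are in mm, angles in rad, forces in N, time in s.
With the tool pointing down it reaches from about 425 to 950 mm from the base axis. Payload 14.7 kg.
Tool frame: the origin (TCP) lies on the mounting face of the last link; the fingertips stand 173 mm ahead of it and the grasp point (between the pads) lies 155 mm ahead of it; z points along the fingers, y is the direction in which the jaws open and shut (so a half turn about z gives the same grasp; the last joint's range is limited). The gripper opens to 85 mm and grips with 20 to 120 N. Pads are 22 mm wide; open, the fingers measure 114 mm over their backs; the gripper's body (76 mm by 85 mm) begins 54 mm behind the grasp point. The pads swing forward as they close: fully open they stand 13 mm farther back than shut.
Start: joints at [-1.349, 0.48, 1.596, -0, 1.065, -0.047], TCP at [172.64, -626.649, 404.697] pointing down, gripper open.
Joint ranges: [-2.75, 2.75], [-0.82, 2.05], [0.23, 2.67], [-1.56, 4.7], [0.09, 2.69], [-2.92, 2.92]. Speed limits (rad/s): [1.89, 1.89, 2.39, 3.01, 3.01, 3.01].

## Interface

Orientations are given as a unit quaternion [x, y, z, w].
In Python, from plant import r gives the robot as it stands.
- The arm moves only by the shell command python3 -m pendant 'ROWS'. ROWS is JSON, a list of rows, each an object with "xyz": the shift along the tool's x, y, z as a fraction of full scale, a list of three; "turn": the turn, a rotation vector about the tool's x, y, z as a fraction of full scale, a list of three; "gripper": the gripper command: -1 is fully open, 1 is shut, values between are in proportion. In form: [{"xyz": [x, y, z], "turn": [ax, ay, az], "gripper": gripper}, ...]. A call has 1 to 10 rows; each row is the pose to reach, as a shift and turn from the pose measured when the call began, along the tool's axes at that moment; what a row does not reach only later rows make up. Full scale, the value 1, is 20 cm for a shift and pi/2 rad for a turn. A row lasts 1/12 s, in which the tool goes at most 41.7 mm and 7.16 degrees, less where a joint would pass 70% of its speed; a pose out of reach is approached as far as the arm can. A call with a number of a shift or a turn outside -1 to 1 is refused whole. A call with a gripper value outside its range is refused whole. The fingers move at their own pace and stop on an object; the grip force is fixed at half the most. Time passes only in rows, so rows that repeat a pose let the fingers close. It gives the time, the measured TCP pose, the force and the opening at its end, in the units of the state.
- r.get_state(): the state, without advancing time (a new reading comes with each control period).
- r.read_camera(name): name is "side" or "top"; returns the picture (420x560x3 uint8, blue, green, red); there is no depth.
- r.get_calibration(name): a dict with "vfov" (degrees; the focal length in pixels is half the picture's height over the tangent of half this angle, whatever the lens; pixels are square), "cx", "cy" (the principal point, pixels), "camera_from_world" (4x4, takes a point from world to camera coordinates). Camera axes: x right, y down, z forward; pixel columns grow to the right and rows downward; lengths in mm; the calibration is good to about 2 mm. A picture is of the moment at which its call begins. get_calibration takes no time and is no camera call.
- r.hand_in(): hands the job in, once; it reports no verdict.
Trained networks look in the newest picture that a camera, given by its name, has taken for a name from the list of things; names that differ only in an ending like _2 or _b are one class to them, and where a whole thing is asked for, a point or a joint stands for the part that bears it (a point fixed in the world has none). Each returns a list of dicts, best first, with "p" (0 to 1); they miss things now and then, are a little off and sometimes report something else, mostly with a low value. They report only what shows in the picture. A call takes as long as a camera call.
- r.outline_of(camera, thing): "pixels" (420x560 bool, what is visible of it) and "bbox" ([left, top, right, bottom] in pixels, round what is visible of it).
- r.mark_of(camera, thing): "location" ([column, row] in pixels: a listed point, or the origin of a listed thing).
The state is a dict: "clock": time; "joint_pos": joint angles; "joint_vel": joint speeds; "joint_torque": joint torques, N m; "position": TCP position; "ee_rot": TCP orientation; "contact_force": force on the tool from outside, world axes, zero at the start; "torque": the same for the moment, N m; "width": finger opening in mm.
Only numpy, scipy, OpenCV 4.12 (cv2) and the standard library are available. Lean on these libraries where they do the work, as an engineer would, in place of code of your own. Each camera call takes 0.05 s, during which the arm holds its last target.

## Task

Push the pull-out end frame of the slab mill all the way into the rails until it stops, then wind its jack leg down with the crank (clockwise) until the foot bears firmly on the bench. Stop once the crank has plainly gone heavy: the leg is to take load, not to jack the frame up. Do not disturb the tape measure, the sanding block or the chisel lying around it.

Things in the scene. Friction and masses are not known exactly. Their poses are not given: they have to be found in the camera images.
- mill: fixed slab-flattening router mill on the bench: two level aluminium rails, 40 mm wide, tops 140 mm above the bench, centre lines 380 mm apart, a router bridge parked far left and a bark-edged round slab between them. Origin on the bench midway between the rails at their open right-hand ends; y axis along the rails away from those ends (to the robot's left), z up
- beam_grip (a point): on the end frame's green cross beam, 120 mm from the jack leg towards the robot, at mid-height (110 mm above the bench): free place to pinch or push it from above. Beam 30 mm wide, 40 high, 420 long, square to the rails, on two steel bars that enter the rail ends. Clear for 45 mm either side and above; the crank handle, at whatever angle, stays 55 mm away
- end_frame (a joint): how far the end frame stands out of home, m: 0 when its bars rest on the stops hidden in the rails, 0.05 to 0.11 at the start. Pushed along the mill's +y it slides stiffly (about 10 N, constant), then stops dead. When home, the cross beam's centre line is 75 mm outside the rail ends
- crank_axis (a point): upright axis of the jack's crank at the crank arm, on top of the dark gear head, 207 mm above the bench. The jack leg sits midway between the rails on the outer side of the cross beam, 50 mm from the beam's centre line, and moves with the end frame. Clockwise from above lowers the foot 12 mm a turn; the crank stays where it is left
- knob (a point): centre of the crank's black upright handle, 24 mm across, 62 high (213 to 275 mm above the bench), at 50 mm from the crank axis, at any angle at the start. It spins on its pin: it can be led round with the hand's direction unchanged. It runs at about 4 N; once the foot bears, the force climbs about 1 N per 10 degrees. 8 to 14 N in all is well set, 20 N and more jacks the frame up
- jack_foot: round rubber foot (64 mm across, 12 thick) and inner tube of the jack leg; origin at the centre of its sole, below the crank axis, 11 to 24 mm above the bench at the start (bench top: height 0). When the handle is let go the crank may spring back some degrees; about 90 N stays on the foot
- tape_measure: grey-green tape measure, 68 x 40 x 62 mm, on the bench to the right of the end frame; origin under its middle. Bystander
- sanding_block: cork sanding block with a wooden grip, 115 x 66 x 35 mm, on the bench between the open rail ends and the slab; origin under its middle. Bystander
- chisel: wood-handled chisel, 255 mm long, lying on the bench to the right, between robot and end frame; origin on the bench near its middle. Bystander

How it is judged (in metres and radians):
On the way, in this order (a step that is already met when the one before it is completed fails the run):
1. the end frame is fully home against the stops in the rails (within 3 mm) (value of joint end_frame below 0.003 m), for 0.2 s.
2. the jack foot stands on the bench and bears at least 40 N (contact force between jack_foot and anything else above 40 N and height (world z) of jack_foot below 0.003 m), for 0.2 s.
At the end, for the whole second after the job is handed in: The end frame is home within 3 mm, the jack foot stands on the bench with at least 40 N on it, the cross beam is raised less than 2.5 mm, and the robot has let go (all of step 2 and value of joint end_frame below 0.003 m and height (world z) of beam_grip below 0.1125 m); the robot touches nothing.
It fails at once if the end frame is jacked up by more than 2.5 mm at the cross beam (height (world z) of beam_grip above 0.1125 m).
It fails at once if the tape measure, sanding block or chisel is shifted by more than 20 mm (distance of any of tape_measure, sanding_block, chisel from where it was at the start of the episode above 0.02 m).
It also fails if it takes over 72 s, if anything falls off the work surface, if the arm or the gripper's body presses on something with over 40 N, if the wrist force passes 120 N, or if a joint passes its speed limit or range.

## Working session

There is one attempt and no reset: what is moved stays moved. The work goes in short steps, Python scripts to look and compute and a shell command to move; the robot and the scene stay as the last step left them, time stands still between calls to the robot, and variables do not carry over. Pictures are saved under pics/ and viewed, and the job is handed in when it is done.

```bash
ls; mkdir -p pics
cat > h.py <<'E'
import numpy as np, cv2
from plant import r
from scipy.spatial.transform import Rotation as R
def cal(n):
    c=r.get_calibration(n); f=210/np.tan(np.radians(c['vfov'])/2); T=np.array(c['camera_from_world']); return f,c['cx'],c['cy'],T
def ray(n,px):
    f,cx,cy,T=cal(n); d=np.array([(px[0]-cx)/f,(px[1]-cy)/f,1]); Rm=T[:3,:3]; return -Rm.T@T[:3,3], Rm.T@d
def atz(n,px,z):
    o,d=ray(n,px); return o+d*(z-o[2])/d[2]
def proj(n,p):
    f,cx,cy,T=cal(n); q=T[:3,:3]@np.array(p)+T[:3,3]; return [f*q[0]/q[2]+cx,f*q[1]/q[2]+cy]
E
python3 - <<'E'
from h import *
np.set_printoptions(precision=1,suppress=True)
for n in ['side','top']:
    im=r.read_camera(n); cv2.imwrite(f'pics/{n}0.png',im)
    c=r.get_calibration(n); print(n,c['vfov'],c['cx'],c['cy'],ray(n,(c['cx'],c['cy'])))
    for t,z in [('mill',0),('beam_grip',110),('crank_axis',207),('knob',244),('jack_foot',15),('tape_measure',0),('sanding_block',0),('chisel',0)]:
        for m in r.mark_of(n,t)[:2]: print(n,t,round(m['p'],2),np.array(m['location']),atz(n,m['location'],z))
s=r.get_state();print(s)
E
```

```text
pics
side 48.198274179286905 278.4212640479201 208.74886601622788 (array([1111.2,  123.8,  784.6]), array([-0.7, -0.2, -0.7]))
side beam_grip 0.62 [287.8 220.1] [480.1 -63.8 110. ]
side crank_axis 0.73 [242.  220.7] [ 595.8 -111.5  207. ]
side crank_axis 0.2 [355.4 360.7] [792.4 124.1 207. ]
side knob 0.72 [262.5 195. ] [561.3 -85.  244. ]
side jack_foot 0.65 [246.3 289.8] [ 601.8 -112.6   15. ]
side tape_measure 0.58 [185.4 270.4] [ 583.8 -257.5    0. ]
side sanding_block 0.97 [357.5 361.3] [678.1 128.    0. ]
side chisel 0.68 [204.3 205.8] [ 391.3 -300.6    0. ]
top 43.76677572734411 278.58654513514904 208.30617628725392 (array([ 465.6,  -78.5, 1238.4]), array([ 0.1, -0. , -1. ]))
top beam_grip 0.81 [265.2 228. ] [482.7 -64.3 110. ]
top crank_axis 0.6 [289.  166.9] [ 603.2 -110.4  207. ]
top knob 0.41 [278.3 187. ] [559.3 -89.5 244. ]
top jack_foot 0.47 [287.8 179.4] [ 599.2 -114.    15. ]
top tape_measure 0.7 [345.  187.9] [ 583.2 -251.1    0. ]
top sanding_block 0.77 [186.5 149.3] [668.2 128.    0. ]
top chisel 0.72 [362.6 266.8] [ 396.9 -294.8    0. ]
{'clock': 0.9, 'joint_pos': array([-1.3,  0.5,  1.6, -0. ,  1.1, -0. ]), 'joint_vel': array([-0., -0., -0.,  0., -0.,  0.]), 'joint_torque': array([  0. , -95. , -43.1,  -0. ,   0. ,   0. ]), 'position': array([ 172.6, -626.7,  404.7]), 'ee_rot': array([ 1. ,  0.1, -0. ,  0. ]), 'contact_force': array([-0.5, -0.7,  0.2]), 'torque': array([ 0., -0., -0.]), 'width': 85.46787846190317}
```

View pics/side0.png

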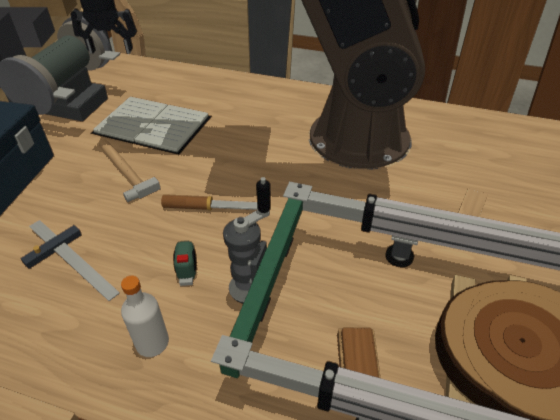

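View pics/top0.png

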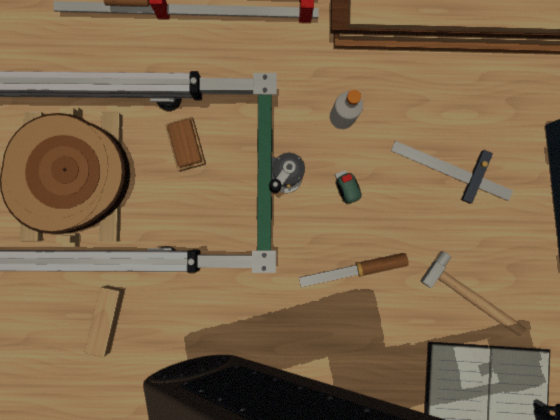

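Run:
```python
from h import *
np.set_printoptions(precision=1,suppress=True)
for a in [(0,84),(185,85),(0,262),(185,261),(197,85),(197,262),(265,84),(263,262)]: print(a,atz('top',a,140))
for t,z in [('top',(278,186)),('top',(275.5,185.5))]: print(atz(t,z,275))
print(atz('side',(264,181),275),atz('side',(263,212),213), atz('side',(240,222),213),atz('top',(289,167),213))
im=cv2.imread('pics/top0.png');cv2.imwrite('pics/z.png',cv2.resize(im[60:290,170:400],None,fx=2.6,fy=2.6,interpolation=2))
for n in ('top','side'):
  for t in('knob','crank_axis'):
    for m in r.outline_of(n,t)[:1]: print(n,t,m['p'],m['bbox'])
```

```text
(0, 84) [776.5 502.  140. ]
(185, 85) [782.8 111.5 140. ]
(0, 262) [401.7 484.8 140. ]
(185, 261) [410.3 101.4 140. ]
(197, 85) [783.4  86.1 140. ]
(197, 262) [408.7  76.3 140. ]
(265, 84) [788.7 -58.4 140. ]
(263, 262) [411.1 -61.5 140. ]
[558.2 -88.6 275. ]
[559.  -83.9 275. ]
[559.8 -81.9 275. ] [570.6 -81.8 213. ] [ 605.  -111.2  213. ] [ 602.2 -110.2  213. ]
top knob 0.62 [196.9, 71.4, 304.7, 273.1]
top crank_axis 0.79 [198.2, 72.8, 304.7, 272.6]
side knob 0.82 [255.4, 180.1, 273.4, 214.3]
side crank_axis 0.93 [212.9, 176.5, 363.7, 395.4]
```

View pics/z.png

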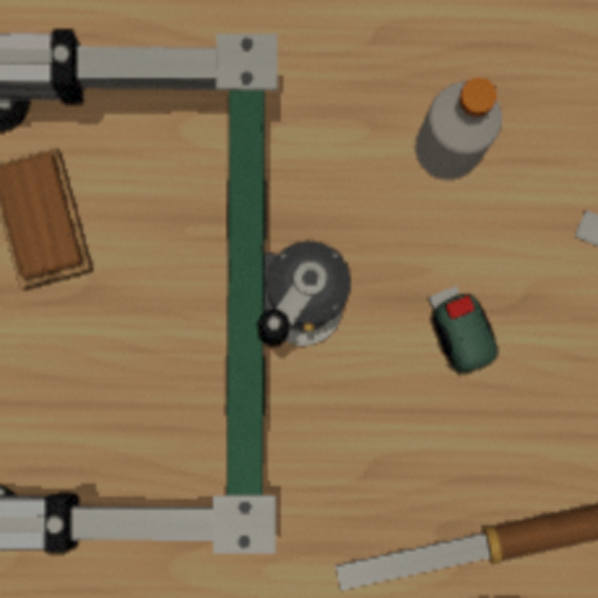

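```bash
cat >> h.py <<'E'
def go(x,y,z=None,yaw0=0.0):
    s=r.get_state();p=s['position'];M=R.from_quat(s['ee_rot']).as_matrix()
    if z is None: z=p[2]
    return np.round(M.T@(np.array([x,y,z])-p)/200,4)
def turn_to(u): # rotvec making tool x along u (in xy), z down
    s=r.get_state();M=R.from_quat(s['ee_rot']).as_matrix()
    x=np.array([u[0],u[1],0.])/np.hypot(*u);z=np.array([0,0,-1.]);D=np.c_[x,np.cross(z,x),z]
    return np.round(R.from_matrix(M.T@D).as_rotvec()/(np.pi/2),4)
E
python3 - <<'E'
from h import *
s=r.get_state();print(R.from_quat(s['ee_rot']).as_matrix().round(3))
print(go(350,-400),go(482,-64),turn_to((1,0)))
E
```

```text
[[ 0.964  0.266  0.   ]
 [ 0.266 -0.964 -0.   ]
 [ 0.     0.    -1.   ]]
[ 1.1559 -0.8571 -0.    ] [ 2.2384e+00 -2.3015e+00 -1.0000e-04] [ 0.     -0.      0.1711]
```

```bash
python3 -m pendant '[{"xyz":[0.16,-0.12,0],"turn":[0,0,0.05],"gripper":-0.06},{"xyz":[0.32,-0.24,0],"turn":[0,0,0.1],"gripper":-0.06},{"xyz":[0.48,-0.36,0],"turn":[0,0,0.15],"gripper":-0.06},{"xyz":[0.64,-0.48,0],"turn":[0,0,0.171],"gripper":-0.06},{"xyz":[0.8,-0.6,0],"turn":[0,0,0.171],"gripper":-0.06},{"xyz":[0.95,-0.72,0],"turn":[0,0,0.171],"gripper":-0.06},{"xyz":[0.95,-0.72,0],"turn":[0,0,0.171],"gripper":-0.06},{"xyz":[0.95,-0.72,0],"turn":[0,0,0.171],"gripper":-0.06}]'
python3 - <<'E'
from h import *
print(R.from_quat(r.get_state()['ee_rot']).as_matrix().round(3))
print(go(482,-66),turn_to((1,0)))
E
```

```text
clock: 1.77
position: [318.7, -435.9, 405.0]
ee_rot: [1.0, 0.002, 0.0, 0.0]
contact_force: [0.8, -1.1, 0.0]
width: 45.3
[[ 1.     0.003  0.   ]
 [ 0.003 -1.    -0.   ]
 [ 0.     0.    -1.   ]]
[ 8.2260e-01 -1.8467e+00 -3.0000e-04] [ 0.0002 -0.0002  0.0022]
```

```bash
python3 -m pendant '[{"xyz":[0.08,-0.18,0],"turn":[0,0,0.002],"gripper":-0.06},{"xyz":[0.16,-0.36,0],"turn":[0,0,0.002],"gripper":-0.06},{"xyz":[0.24,-0.54,0],"turn":[0,0,0.002],"gripper":-0.06},{"xyz":[0.32,-0.72,0],"turn":[0,0,0.002],"gripper":-0.06},{"xyz":[0.41,-0.92,0],"turn":[0,0,0.002],"gripper":-0.06},{"xyz":[0.41,-0.92,0],"turn":[0,0,0.002],"gripper":-0.06},{"xyz":[0.41,-0.92,0],"turn":[0,0,0.002],"gripper":-0.06}]'
python3 -m pendant '[{"xyz":[0.08,-0.18,0],"turn":[0,0,0],"gripper":-0.06},{"xyz":[0.16,-0.36,0],"turn":[0,0,0],"gripper":-0.06},{"xyz":[0.24,-0.54,0],"turn":[0,0,0],"gripper":-0.06},{"xyz":[0.32,-0.72,0],"turn":[0,0,0],"gripper":-0.06},{"xyz":[0.41,-0.92,0],"turn":[0,0,0],"gripper":-0.06},{"xyz":[0.41,-0.92,0],"turn":[0,0,0],"gripper":-0.06},{"xyz":[0.41,-0.92,0],"turn":[0,0,0],"gripper":-0.06}]'
python3 - <<'E'
from h import *
print(go(482,-65,268))
for n in('top','side'): cv2.imwrite(f'pics/{n}1.png',r.read_camera(n))
a=cv2.imread('pics/top1.png')[60:290,170:400];b=cv2.imread('pics/side1.png')[120:380,160:420]
cv2.imwrite('pics/both1.png',np.hstack([cv2.resize(a,(400,400)),cv2.resize(b,(400,400))]))
E
```

```text
clock: 2.35
position: [400.8, -250.7, 405.2]
ee_rot: [1.0, 0.002, 0.0, 0.0]
contact_force: [-0.3, -0.1, 0.3]
width: 45.3
clock: 2.93
position: [483.2, -66.2, 405.1]
ee_rot: [1.0, 0.003, 0.0, 0.0]
contact_force: [-0.3, -0.2, -0.4]
width: 45.3
[-0.0066 -0.0066  0.6854]
```

View pics/both1.png

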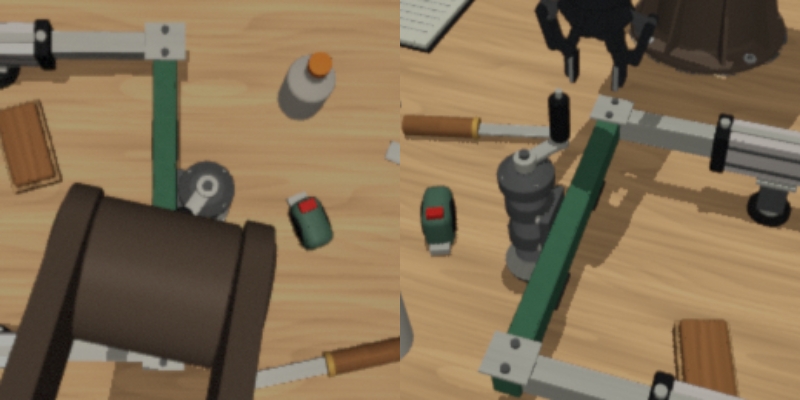

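```bash
python3 -m pendant '[{"xyz":[-0.005,-0.012,0.15],"turn":[0,0,0],"gripper":-0.06},{"xyz":[-0.005,-0.012,0.3],"turn":[0,0,0],"gripper":-0.06},{"xyz":[-0.005,-0.012,0.4],"turn":[0,0,0],"gripper":-0.06},{"xyz":[-0.005,-0.012,0.5],"turn":[0,0,0],"gripper":-0.06},{"xyz":[-0.005,-0.012,0.55],"turn":[0,0,0],"gripper":-0.06},{"xyz":[-0.005,-0.012,0.6],"turn":[0,0,0],"gripper":-0.06},{"xyz":[-0.005,-0.012,0.65],"turn":[0,0,0],"gripper":-0.06},{"xyz":[-0.005,-0.012,0.68],"turn":[0,0,0],"gripper":-0.06},{"xyz":[-0.005,-0.012,0.68],"turn":[0,0,0],"gripper":-0.06}]'
python3 - <<'E'
from h import *
b=r.read_camera('side')[120:380,160:420]
cv2.imwrite('pics/side2.png',cv2.resize(b,None,fx=2.2,fy=2.2))
E
```

```text
clock: 3.78
position: [481.1, -66.0, 268.3]
ee_rot: [1.0, 0.001, -0.0, 0.0]
contact_force: [-0.7, 0.4, 0.6]
width: 45.4
```

View pics/side2.png

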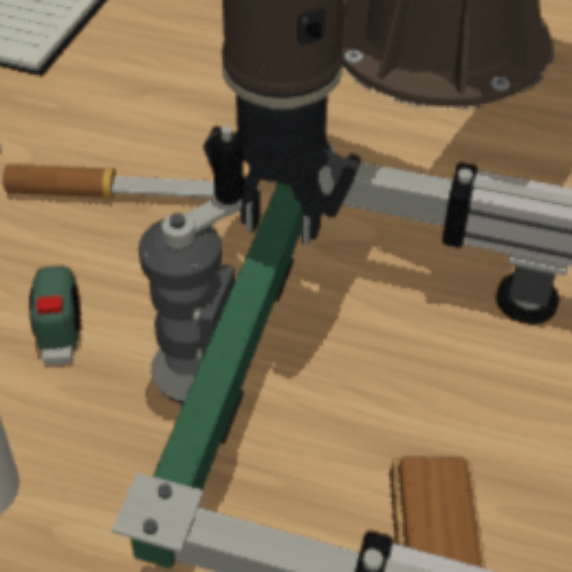

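```bash
python3 -m pendant '[{"xyz":[0,-0.025,0],"turn":[0,0,0],"gripper":-0.06},{"xyz":[0,-0.05,0],"turn":[0,0,0],"gripper":-0.06},{"xyz":[0,-0.075,0],"turn":[0,0,0],"gripper":-0.06},{"xyz":[0,-0.1,0],"turn":[0,0,0],"gripper":-0.06},{"xyz":[0,-0.125,0],"turn":[0,0,0],"gripper":-0.06},{"xyz":[0,-0.15,0],"turn":[0,0,0],"gripper":-0.06},{"xyz":[0,-0.175,0],"turn":[0,0,0],"gripper":-0.06}]'; python3 -m pendant '[{"xyz":[0,-0.02,0],"turn":[0,0,0],"gripper":-0.06},{"xyz":[0,-0.04,0],"turn":[0,0,0],"gripper":-0.06},{"xyz":[0,-0.06,0],"turn":[0,0,0],"gripper":-0.06},{"xyz":[0,-0.08,0],"turn":[0,0,0],"gripper":-0.06}]'
```

```text
clock: 4.42
position: [481.2, -30.5, 269.5]
ee_rot: [1.0, 0.002, 0.0, 0.001]
contact_force: [-2.2, -11.3, 1.9]
width: 45.2
clock: 4.75
position: [481.0, -14.2, 269.9]
ee_rot: [1.0, 0.002, 0.0, 0.001]
contact_force: [-2.3, -10.7, -2.3]
width: 45.5
```

```bash
python3 -m pendant '[{"xyz":[0,-0.015,0.005],"turn":[0,0,0],"gripper":-0.06},{"xyz":[0,-0.03,0.005],"turn":[0,0,0],"gripper":-0.06},{"xyz":[0,-0.045,0.005],"turn":[0,0,0],"gripper":-0.06},{"xyz":[0,-0.06,0.005],"turn":[0,0,0],"gripper":-0.06}]'; python3 -m pendant '[{"xyz":[0,-0.01,0],"turn":[0,0,0],"gripper":-0.06},{"xyz":[0,-0.02,0],"turn":[0,0,0],"gripper":-0.06}]'
```

```text
clock: 5.08
position: [480.8, -2.0, 269.5]
ee_rot: [1.0, 0.003, 0.001, 0.002]
contact_force: [-2.8, -10.6, 4.5]
width: 45.1
clock: 5.25
position: [480.7, 2.3, 270.0]
ee_rot: [1.0, 0.003, 0.001, 0.002]
contact_force: [-1.1, -10.4, -2.9]
width: 45.6
```

```bash
python3 -m pendant '[{"xyz":[0,-0.01,0],"turn":[0,0,0],"gripper":-0.06},{"xyz":[0,-0.02,0],"turn":[0,0,0],"gripper":-0.06}]'
```

```text
clock: 5.42
position: [480.6, 6.5, 270.3]
ee_rot: [1.0, 0.004, 0.001, 0.002]
contact_force: [-0.1, -9.6, -4.7]
width: 45.4
```

```bash
python3 -m pendant '[{"xyz":[0,-0.01,0],"turn":[0,0,0],"gripper":-0.06},{"xyz":[0,-0.02,0],"turn":[0,0,0],"gripper":-0.06}]'
```

```text
clock: 5.58
position: [480.4, 10.6, 270.7]
ee_rot: [1.0, 0.004, 0.001, 0.003]
contact_force: [-2.2, -37.6, -2.5]
width: 45.6
```

```bash
python3 -m pendant '[{"xyz":[0,-0.003,0],"turn":[0,0,0],"gripper":-0.06},{"xyz":[0,-0.003,0],"turn":[0,0,0],"gripper":-0.06},{"xyz":[0,-0.003,0],"turn":[0,0,0],"gripper":-0.06}]'
```

```text
clock: 5.83
position: [480.4, 10.7, 270.8]
ee_rot: [1.0, 0.005, 0.001, 0.004]
contact_force: [1.5, -23.6, -12.6]
width: 45.4
```

```bash
python3 -m pendant '[{"xyz":[0,0.015,0],"turn":[0,0,0],"gripper":-0.06},{"xyz":[0,0.035,0],"turn":[0,0,0],"gripper":-0.06},{"xyz":[0,0.035,0],"turn":[0,0,0],"gripper":-0.06},{"xyz":[0,0.035,0],"turn":[0,0,0],"gripper":-0.06}]'
python3 -m pendant '[{"xyz":[0,0,-0.1],"turn":[0,0,0],"gripper":-0.06},{"xyz":[0,0,-0.3],"turn":[0,0,0],"gripper":-0.06},{"xyz":[0,0,-0.5],"turn":[0,0,0],"gripper":-0.06},{"xyz":[0,0,-0.7],"turn":[0,0,0],"gripper":-0.06},{"xyz":[0,0,-0.9],"turn":[0,0,0],"gripper":-0.06},{"xyz":[0,0,-0.92],"turn":[0,0,0],"gripper":-0.06},{"xyz":[0,0,-0.92],"turn":[0,0,0],"gripper":-0.06}]'
python3 - <<'E'
from h import *
np.set_printoptions(precision=1,suppress=True)
for n in('top','side'):
    im=r.read_camera(n); cv2.imwrite(f'pics/{n}3.png',im)
    for t,z in [('beam_grip',110),('crank_axis',207),('knob',244)]:
        for m in r.mark_of(n,t)[:2]: print(n,t,round(m['p'],2),np.array(m['location']),atz(n,m['location'],z))
a=cv2.imread('pics/top3.png')[60:290,170:400];b=cv2.imread('pics/side3.png')[120:380,160:420]
cv2.imwrite('pics/both3.png',np.hstack([cv2.resize(a,(400,400)),cv2.resize(b,(400,400))]))
E
```

```text
clock: 6.17
position: [480.5, 3.9, 271.2]
ee_rot: [1.0, 0.005, 0.002, 0.004]
contact_force: [0.0, -0.5, -0.3]
width: 45.3
clock: 6.75
position: [480.4, 5.5, 458.1]
ee_rot: [1.0, 0.005, 0.004, 0.004]
contact_force: [-0.4, -0.1, 0.2]
width: 45.1
top crank_axis 0.75 [255.7 165.6] [604.5 -44.3 207. ]
side beam_grip 0.93 [317.5 228.2] [484.   -1.4 110. ]
side crank_axis 0.84 [281.1 230.7] [598.  -40.3 207. ]
side knob 0.95 [301.5 199.4] [552.1 -18.8 244. ]
```

View pics/both3.png

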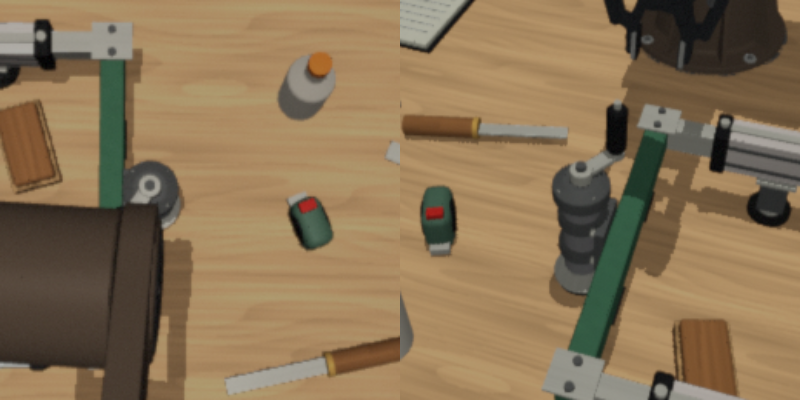

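```bash
python3 -m pendant '[{"xyz":[0,0.2,0],"turn":[0,0,0],"gripper":-0.06},{"xyz":[0,0.4,0],"turn":[0,0,0],"gripper":-0.06},{"xyz":[0,0.6,0],"turn":[0,0,0],"gripper":-0.06},{"xyz":[0,0.8,0],"turn":[0,0,0],"gripper":-0.06},{"xyz":[0,1,0],"turn":[0,0,0],"gripper":-0.06},{"xyz":[0,1,0],"turn":[0,0,0],"gripper":-0.06}]'
python3 - <<'E'
from h import *
from scipy.optimize import least_squares
np.set_printoptions(precision=1,suppress=True)
d={}
for n in('top','side'):
    im=r.read_camera(n); cv2.imwrite(f'pics/{n}4.png',im)
    for t,z in [('beam_grip',110),('crank_axis',207),('knob',244),('mill',0)]:
        for m in r.mark_of(n,t)[:1]: d[n,t]=m['location'];print(n,t,round(m['p'],2),np.array(m['location']),atz(n,m['location'],z))
for t,z in [('beam_grip',110),('crank_axis',207),('knob',244)]:
    k=[n for n in('top','side') if (n,t) in d]
    q=least_squares(lambda p:np.concatenate([np.array(proj(n,[p[0],p[1],z]))-d[n,t] for n in k]),[600,-40]);print(t,q.x,q.fun)
a=cv2.imread('pics/top4.png')[110:240,200:330];b=cv2.imread('pics/side4.png')[120:380,160:420]
cv2.imwrite('pics/both4.png',np.hstack([cv2.resize(a,(400,400)),cv2.resize(b,(400,400))]))
print(turn_to((1,0)))
E
```

```text
clock: 7.65
position: [481.7, -200.5, 455.2]
ee_rot: [1.0, 0.003, 0.001, 0.005]
contact_force: [-0.6, 0.7, 0.1]
width: 45.2
top beam_grip 0.76 [231.3 228.8] [479.6   8.7 110. ]
top crank_axis 0.61 [254.8 165.8] [604.1 -42.6 207. ]
top knob 0.48 [240.9 189.5] [553.1 -18.3 244. ]
side beam_grip 0.93 [320.6 229.5] [485.5   5.3 110. ]
side crank_axis 0.76 [277.2 230.9] [600.4 -46.4 207. ]
side knob 0.72 [300.8 199.3] [552.2 -19.9 244. ]
beam_grip [482.    6.7] [ 1.  -1.1  1.1 -1.1]
crank_axis [602.6 -44.6] [1.  0.7 0.6 1.2]
knob [552.8 -19.2] [0.5 0.2 0.3 0.3]
[ 0. -0.  0.]
```

View pics/both4.png

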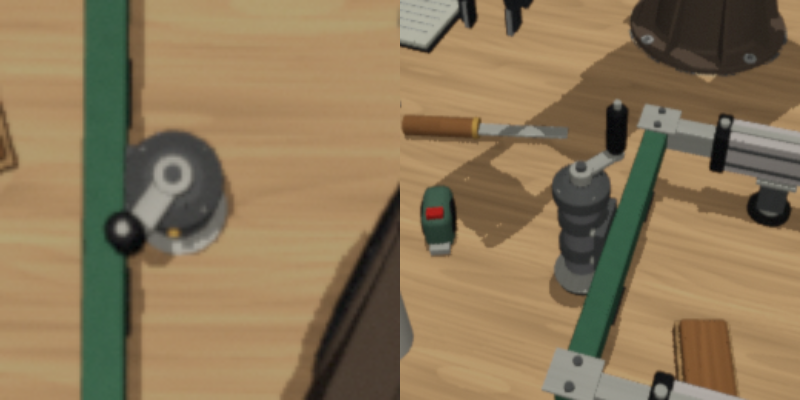

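```bash
python3 -m pendant '[{"xyz":[0.05,-0.1,-0.08],"turn":[0,0,0],"gripper":-0.06},{"xyz":[0.1,-0.28,-0.08],"turn":[0,0,0],"gripper":-0.06},{"xyz":[0.2,-0.46,-0.08],"turn":[0,0,0],"gripper":-0.06},{"xyz":[0.3,-0.64,-0.08],"turn":[0,0,0],"gripper":-0.06},{"xyz":[0.35,-0.82,-0.08],"turn":[0,0,0],"gripper":-0.06},{"xyz":[0.377,-0.9,-0.08],"turn":[0,0,0],"gripper":-0.06},{"xyz":[0.377,-0.9,-0.08],"turn":[0,0,0],"gripper":-0.06},{"xyz":[0.377,-0.9,-0.08],"turn":[0,0,0],"gripper":-0.06}]'
python3 - <<'E'
from h import *
np.set_printoptions(precision=1,suppress=True)
b=r.read_camera('side')
s=r.get_state();M=R.from_quat(s['ee_rot']).as_matrix();print(M.round(4));p=s['position']
print(go(557,-20,402),turn_to((1,0)))
for h in (155,173): 
  q=p+M[:,2]*h;u=proj('side',q);print(q,u);cv2.circle(b,tuple(int(round(v)) for v in u),1,(0,0,255),-1)
print(atz('top',(241,184),275),atz('top',(241,185.5),244))
cv2.imwrite('pics/side5.png',cv2.resize(b[120:340,180:420],None,fx=2.4,fy=2.4))
E
```

```text
clock: 8.82
position: [555.3, -11.6, 470.5]
ee_rot: [1.0, 0.007, 0.001, 0.004]
contact_force: [0.4, -0.3, 0.0]
width: 45.4
[[ 1.  0.  0.]
 [ 0. -1. -0.]
 [ 0.  0. -1.]]
[0.  0.  0.3] [ 0. -0.  0.]
[555.3 -13.7 315.5] [np.float64(305.3074602560036), np.float64(168.15424812254213)]
[555.3 -13.8 297.5] [np.float64(304.8504111537508), np.float64(176.90178034351027)]
[560.6 -20.1 275. ] [560.8 -18.3 244. ]
```

View pics/side5.png

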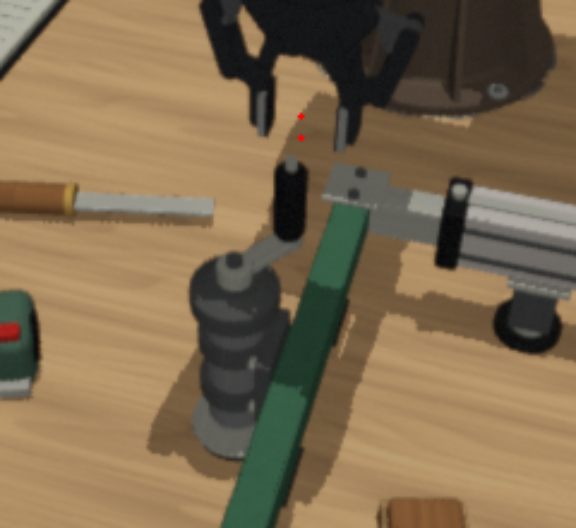

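Run:
```python
from h import *
print(go(558,-19.5,402).tolist(),turn_to((1,0)).tolist())
```

```text
[0.0136, 0.0325, 0.3426] [0.0047, -0.0007, 0.0078]
```

```bash
python3 -m pendant '[{"xyz":[0.014,0.033,0.02],"turn":[0.005,-0.001,0.008],"gripper":-0.06},{"xyz":[0.014,0.033,0.05],"turn":[0.005,-0.001,0.008],"gripper":-0.06},{"xyz":[0.014,0.033,0.1],"turn":[0.005,-0.001,0.008],"gripper":-0.06},{"xyz":[0.014,0.033,0.1],"turn":[0.005,-0.001,0.008],"gripper":-0.06}]'
python3 - <<'E'
from h import *
print(go(558,-19.5,402).tolist(),turn_to((1,0)).tolist())
E
```

```text
clock: 9.2
position: [557.4, -20.1, 448.3]
ee_rot: [1.0, -0.001, -0.002, -0.0]
contact_force: [-1.1, 0.8, 0.2]
width: 45.0
[0.0038, -0.0029, 0.2315] [-0.0004, 0.002, -0.0011]
```

Pointing straight down over the knob. Descend 46 mm and close.

```bash
python3 -m pendant '[{"xyz":[0.003,-0.003,0.06],"turn":[0,0.002,0],"gripper":-0.06},{"xyz":[0.003,-0.003,0.12],"turn":[0,0.002,0],"gripper":-0.06},{"xyz":[0.003,-0.003,0.18],"turn":[0,0.002,0],"gripper":-0.06},{"xyz":[0.003,-0.003,0.23],"turn":[0,0.002,0],"gripper":-0.06},{"xyz":[0.003,-0.003,0.23],"turn":[0,0.002,0],"gripper":-0.06}]'
python3 - <<'E'
from h import *
b=r.read_camera('side')
cv2.imwrite('pics/side6.png',cv2.resize(b[120:340,180:420],None,fx=2.4,fy=2.4))
E
```

```text
clock: 9.62
position: [557.1, -19.7, 400.2]
ee_rot: [1.0, -0.001, -0.002, -0.0]
contact_force: [-0.8, -0.1, 0.1]
width: 45.2
```

View pics/side6.png

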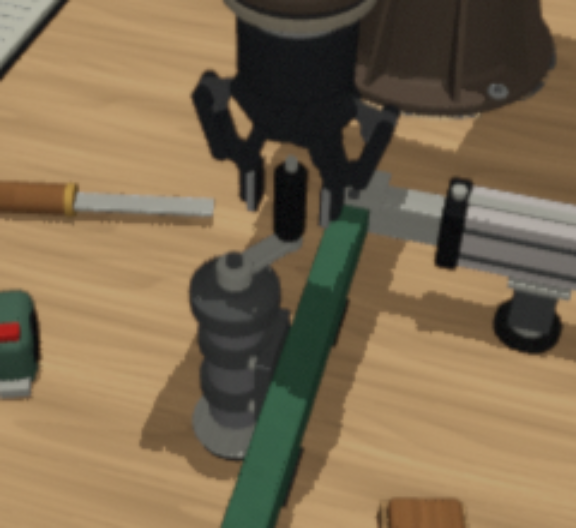

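```bash
python3 -m pendant '[{"xyz":[0,0,0],"turn":[0,0,0],"gripper":0.2},{"xyz":[0,0,0],"turn":[0,0,0],"gripper":0.4},{"xyz":[0,0,0],"turn":[0,0,0],"gripper":0.6},{"xyz":[0,0,0],"turn":[0,0,0],"gripper":0.8},{"xyz":[0,0,0],"turn":[0,0,0],"gripper":0.8},{"xyz":[0,0,0],"turn":[0,0,0],"gripper":0.8}]'
```

```text
clock: 10.17
position: [557.5, -19.7, 401.9]
ee_rot: [1.0, -0.001, -0.001, -0.0]
contact_force: [-2.2, 0.6, 6.3]
width: 22.9
```

```bash
cat >> h.py <<'E'
def circ(C,Rr,phis,z=401.5):
    for a in phis:
        x=C[0]+Rr*np.cos(np.radians(a));y=C[1]+Rr*np.sin(np.radians(a))
        print(a,[round(float(v),3) for v in go(x,y,z)])
    s=r.get_state();p=s['position'];print('turn',turn_to((1,0)).tolist(),'phi now',np.degrees(np.arctan2(p[1]-C[1],p[0]-C[0])).round(1),'R',np.hypot(p[0]-C[0],p[1]-C[1]).round(1))
    a=np.arctan2(p[1]-C[1],p[0]-C[0]);f=s['contact_force'];print('rad',(f[0]*np.cos(a)+f[1]*np.sin(a)).round(1),'tan resist',(-f[0]*np.sin(a)+f[1]*np.cos(a)).round(1),'z',f[2].round(1))
E
python3 -c "
from h import *
circ((601.5,-44.5),50.5,[140,130,120,110])"
```

```text
140 [0.026, -0.038, 0.002]
130 [0.057, -0.07, 0.002]
120 [0.093, -0.095, 0.002]
110 [0.133, -0.114, 0.002]
turn [-0.0005, 0.0008, -0.0014] phi now 150.6 R 50.5
rad 2.2 tan resist 0.5 z 6.3
```

```bash
python3 -m pendant '[{"xyz":[0.026,-0.038,0],"turn":[0,0,0],"gripper":0.8},{"xyz":[0.057,-0.07,0],"turn":[0,0,0],"gripper":0.8},{"xyz":[0.093,-0.095,0],"turn":[0,0,0],"gripper":0.8}]'
python3 -c "
from h import *
circ((601.5,-44.5),50.5,[120,110,100,90,80,70,60,50])"
```

```text
clock: 10.42
position: [576.7, -1.3, 402.2]
ee_rot: [1.0, -0.001, 0.0, 0.001]
contact_force: [4.8, -17.8, -2.7]
width: 22.8
120 [-0.002, -0.003, 0.003]
110 [0.037, -0.022, 0.003]
100 [0.08, -0.033, 0.003]
90 [0.124, -0.037, 0.003]
80 [0.168, -0.033, 0.003]
70 [0.21, -0.022, 0.003]
60 [0.25, -0.003, 0.003]
50 [0.286, 0.022, 0.003]
turn [0.0009, -0.0001, -0.0012] phi now 119.9 R 49.8
rad -17.9 tan resist 4.7 z -2.7
```

```bash
python3 -c "
from h import *
circ((601.5,-45.5),49.5,[110,100,90,80,70,60,50])"
```

```text
110 [0.039, -0.012, 0.003]
100 [0.081, -0.023, 0.003]
90 [0.124, -0.027, 0.003]
80 [0.167, -0.023, 0.003]
70 [0.208, -0.012, 0.003]
60 [0.248, 0.006, 0.003]
50 [0.283, 0.031, 0.003]
turn [0.0009, -0.0001, -0.0012] phi now 119.3 R 50.6
rad -17.9 tan resist 4.5 z -2.7
```

```bash
python3 -m pendant '[{"xyz":[0.039,-0.012,0.003],"turn":[0,0,0],"gripper":0.8},{"xyz":[0.081,-0.023,0.003],"turn":[0,0,0],"gripper":0.8},{"xyz":[0.124,-0.027,0.003],"turn":[0,0,0],"gripper":0.8}]'
python3 -c "
from h import *
circ((601.5,-45.5),49.5,[80,70,60,50,40,30])"
```

```text
clock: 10.67
position: [601.8, 3.9, 402.0]
ee_rot: [1.0, -0.001, 0.0, 0.001]
contact_force: [-3.9, -11.2, 6.8]
width: 22.9
80 [0.042, 0.003, 0.002]
70 [0.083, 0.014, 0.002]
60 [0.122, 0.032, 0.003]
50 [0.158, 0.057, 0.003]
40 [0.188, 0.088, 0.003]
30 [0.213, 0.123, 0.003]
turn [0.0015, -0.0001, -0.0008] phi now 89.7 R 49.4
rad -11.3 tan resist 3.8 z 6.8
```

```bash
python3 -m pendant '[{"xyz":[0.042,0.008,0.002],"turn":[0,0,0],"gripper":0.8},{"xyz":[0.083,0.018,0.002],"turn":[0,0,0],"gripper":0.8},{"xyz":[0.122,0.036,0.002],"turn":[0,0,0],"gripper":0.8},{"xyz":[0.158,0.06,0.002],"turn":[0,0,0],"gripper":0.8}]'
python3 -c "
from h import *
circ((601.5,-46.3),49.5,[40,30,20,10,0,-10])"
```

```text
clock: 11.0
position: [633.1, -8.6, 401.8]
ee_rot: [1.0, -0.0, -0.001, 0.002]
contact_force: [-12.5, -8.5, 9.6]
width: 22.7
40 [0.032, 0.029, 0.002]
30 [0.056, 0.065, 0.002]
20 [0.074, 0.104, 0.002]
10 [0.086, 0.145, 0.002]
0 [0.089, 0.188, 0.002]
-10 [0.086, 0.231, 0.002]
turn [0.0021, 0.0011, -0.0006] phi now 50.0 R 49.2
rad -14.5 tan resist 4.2 z 9.6
```

```bash
python3 -c "
from h import *
circ((600.7,-46.8),49,[40,30,20,10,0,-10])"
```

```text
40 [0.026, 0.033, 0.002]
30 [0.05, 0.068, 0.002]
20 [0.068, 0.107, 0.002]
10 [0.079, 0.148, 0.002]
0 [0.083, 0.191, 0.002]
-10 [0.079, 0.233, 0.002]
turn [0.0021, 0.0011, -0.0006] phi now 49.7 R 50.1
rad -14.6 tan resist 4.1 z 9.6
```

```bash
python3 -m pendant '[{"xyz":[0.026,0.033,0.002],"turn":[0,0,0],"gripper":0.8},{"xyz":[0.05,0.068,0.002],"turn":[0,0,0],"gripper":0.8},{"xyz":[0.068,0.107,0.002],"turn":[0,0,0],"gripper":0.8},{"xyz":[0.079,0.148,0.002],"turn":[0,0,0],"gripper":0.8},{"xyz":[0.083,0.191,0.002],"turn":[0,0,0],"gripper":0.8}]'
python3 -c "
from h import *
circ((600.2,-46.8),49,[-10,-20,-30,-40,-50,-60])"
```

```text
clock: 11.42
position: [649.8, -46.8, 401.9]
ee_rot: [1.0, -0.0, -0.001, 0.001]
contact_force: [-6.3, 3.4, 6.0]
width: 22.7
-10 [-0.007, 0.043, 0.002]
-20 [-0.018, 0.084, 0.002]
-30 [-0.036, 0.123, 0.002]
-40 [-0.06, 0.158, 0.002]
-50 [-0.09, 0.188, 0.003]
-60 [-0.125, 0.212, 0.003]
turn [0.0017, 0.0013, -0.0005] phi now 0.0 R 49.6
rad -6.3 tan resist 3.4 z 6.0
```

```bash
python3 -m pendant '[{"xyz":[-0.007,0.043,0.002],"turn":[0,0,0],"gripper":0.8},{"xyz":[-0.018,0.084,0.002],"turn":[0,0,0],"gripper":0.8},{"xyz":[-0.036,0.123,0.002],"turn":[0,0,0],"gripper":0.8},{"xyz":[-0.06,0.158,0.002],"turn":[0,0,0],"gripper":0.8},{"xyz":[-0.09,0.188,0.002],"turn":[0,0,0],"gripper":0.8}]'
python3 -c "
from h import *
circ((600.2,-46.8),49,[-60,-70,-80,-90,-100,-110,-120])"
```

```text
clock: 11.83
position: [631.7, -84.8, 401.8]
ee_rot: [1.0, -0.0, -0.001, 0.001]
contact_force: [0.2, 5.1, 4.6]
width: 23.1
-60 [-0.035, 0.022, 0.002]
-70 [-0.074, 0.041, 0.002]
-80 [-0.115, 0.052, 0.002]
-90 [-0.157, 0.055, 0.002]
-100 [-0.2, 0.052, 0.002]
-110 [-0.241, 0.041, 0.002]
-120 [-0.28, 0.023, 0.002]
turn [0.0014, 0.0007, -0.0006] phi now -50.3 R 49.3
rad -3.8 tan resist 3.4 z 4.6
```

```bash
python3 -m pendant '[{"xyz":[-0.035,0.022,0.002],"turn":[0,0,0],"gripper":0.8},{"xyz":[-0.074,0.041,0.002],"turn":[0,0,0],"gripper":0.8},{"xyz":[-0.115,0.052,0.002],"turn":[0,0,0],"gripper":0.8},{"xyz":[-0.157,0.055,0.002],"turn":[0,0,0],"gripper":0.8},{"xyz":[-0.2,0.052,0.002],"turn":[0,0,0],"gripper":0.8},{"xyz":[-0.241,0.041,0.002],"turn":[0,0,0],"gripper":0.8}]'
python3 -c "
from h import *
circ((600.2,-46.6),49,[-120,-130,-140,-150,-160,-170,-180,-190,-200])"
```

```text
clock: 12.33
position: [582.8, -93.4, 401.9]
ee_rot: [1.0, -0.0, -0.0, 0.002]
contact_force: [2.6, -3.4, 5.9]
width: 22.7
-120 [-0.035, -0.022, 0.002]
-130 [-0.07, -0.046, 0.002]
-140 [-0.101, -0.076, 0.002]
-150 [-0.125, -0.111, 0.001]
-160 [-0.143, -0.15, 0.001]
-170 [-0.154, -0.191, 0.001]
-180 [-0.158, -0.234, 0.001]
-190 [-0.154, -0.276, 0.001]
-200 [-0.143, -0.318, 0.001]
turn [0.0021, 0.0001, -0.0006] phi now -110.4 R 49.9
rad 2.3 tan resist 3.6 z 5.9
```

```bash
python3 -m pendant '[{"xyz":[-0.035,-0.022,0.002],"turn":[0,0,0],"gripper":0.8},{"xyz":[-0.07,-0.046,0.002],"turn":[0,0,0],"gripper":0.8},{"xyz":[-0.101,-0.076,0.002],"turn":[0,0,0],"gripper":0.8},{"xyz":[-0.125,-0.111,0.002],"turn":[0,0,0],"gripper":0.8},{"xyz":[-0.143,-0.15,0.002],"turn":[0,0,0],"gripper":0.8}]'
python3 -c "
from h import *
circ((600.2,-46.6),49,[-170,-180,-190,-200,-210,-220])"
```

```text
clock: 12.75
position: [552.8, -63.6, 401.7]
ee_rot: [1.0, -0.0, -0.001, 0.002]
contact_force: [-3.6, -5.6, 12.4]
width: 22.5
-170 [-0.004, -0.043, 0.001]
-180 [-0.008, -0.085, 0.001]
-190 [-0.004, -0.128, 0.0]
-200 [0.007, -0.169, 0.0]
-210 [0.025, -0.208, -0.0]
-220 [0.049, -0.243, -0.0]
turn [0.003, 0.0009, -0.0005] phi now -160.3 R 50.4
rad 5.3 tan resist 4.0 z 12.4
```

```bash
python3 -m pendant '[{"xyz":[-0.006,-0.043,-0.003],"turn":[0,0,0],"gripper":0.8},{"xyz":[-0.010,-0.085,-0.003],"turn":[0,0,0],"gripper":0.8},{"xyz":[-0.006,-0.128,-0.003],"turn":[0,0,0],"gripper":0.8},{"xyz":[0.005,-0.169,-0.003],"turn":[0,0,0],"gripper":0.8}]'
python3 -c "
from h import *
circ((600,-46.6),49.3,[-210,-220,-230,-240,-250,-260])"
```

```text
clock: 13.08
position: [552.8, -29.1, 401.9]
ee_rot: [1.0, -0.0, -0.002, 0.002]
contact_force: [-3.9, -3.2, 6.0]
width: 22.5
-210 [0.022, -0.036, 0.002]
-220 [0.047, -0.071, 0.002]
-230 [0.077, -0.101, 0.001]
-240 [0.113, -0.126, 0.001]
-250 [0.151, -0.144, 0.001]
-260 [0.193, -0.155, 0.001]
turn [0.003, 0.0023, -0.0005] phi now 159.6 R 50.3
rad 2.5 tan resist 4.3 z 6.0
```

```bash
python3 -m pendant '[{"xyz":[0.021,-0.036,0],"turn":[0,0,0],"gripper":0.8},{"xyz":[0.046,-0.071,0],"turn":[0,0,0],"gripper":0.8},{"xyz":[0.077,-0.101,0],"turn":[0,0,0],"gripper":0.8},{"xyz":[0.113,-0.126,0],"turn":[0,0,0],"gripper":0.8}]'
python3 -c "
from h import *
circ((600,-46.6),49.3,[110,100,90,80,70,60])"
```

```text
clock: 13.42
position: [575.0, -2.8, 401.8]
ee_rot: [1.0, -0.0, -0.003, 0.002]
contact_force: [-4.0, -1.3, 11.7]
width: 22.7
110 [0.041, -0.013, 0.001]
100 [0.082, -0.024, 0.001]
90 [0.125, -0.028, 0.001]
80 [0.168, -0.024, 0.001]
70 [0.209, -0.013, 0.001]
60 [0.248, 0.005, 0.0]
turn [0.0027, 0.0033, -0.0003] phi now 119.7 R 50.4
rad 0.8 tan resist 4.1 z 11.7
```

```bash
python3 -m pendant '[{"xyz":[0.041,-0.013,-0.003],"turn":[0,0,0],"gripper":0.8},{"xyz":[0.082,-0.024,-0.003],"turn":[0,0,0],"gripper":0.8},{"xyz":[0.125,-0.028,-0.003],"turn":[0,0,0],"gripper":0.8},{"xyz":[0.168,-0.024,-0.003],"turn":[0,0,0],"gripper":0.8}]'
python3 -c "
from h import *
circ((600,-46.6),49.3,[70,60,50,40,30,20])"
```

```text
clock: 13.75
position: [608.9, 3.0, 402.0]
ee_rot: [1.0, -0.0, -0.003, 0.002]
contact_force: [-2.8, 3.7, 4.6]
width: 22.5
70 [0.04, 0.016, 0.002]
60 [0.079, 0.035, 0.002]
50 [0.114, 0.059, 0.002]
40 [0.144, 0.089, 0.002]
30 [0.169, 0.125, 0.002]
20 [0.187, 0.164, 0.002]
turn [0.002, 0.0039, -0.0001] phi now 79.8 R 50.4
rad 3.2 tan resist 3.4 z 4.6
```

```bash
python3 -m pendant '[{"xyz":[0.04,0.015,0],"turn":[0,0,0],"gripper":0.8},{"xyz":[0.079,0.034,0],"turn":[0,0,0],"gripper":0.8},{"xyz":[0.114,0.058,0],"turn":[0,0,0],"gripper":0.8},{"xyz":[0.145,0.089,0],"turn":[0,0,0],"gripper":0.8}]'
python3 -c "
from h import *
circ((600,-46.6),49.6,[30,20,10,0,-10,-20])"
```

```text
clock: 14.08
position: [638.6, -14.2, 401.9]
ee_rot: [1.0, 0.0, -0.003, 0.001]
contact_force: [-2.8, 2.9, 6.0]
width: 22.6
30 [0.021, 0.038, 0.002]
20 [0.04, 0.077, 0.002]
10 [0.051, 0.119, 0.002]
0 [0.055, 0.162, 0.002]
-10 [0.051, 0.205, 0.002]
-20 [0.04, 0.247, 0.002]
turn [0.0015, 0.0037, 0.0002] phi now 39.9 R 50.4
rad -0.3 tan resist 4.0 z 6.0
```

```bash
python3 -m pendant '[{"xyz":[0.021,0.038,0],"turn":[0,0,0],"gripper":0.8},{"xyz":[0.04,0.077,0],"turn":[0,0,0],"gripper":0.8},{"xyz":[0.052,0.119,0],"turn":[0,0,0],"gripper":0.8},{"xyz":[0.056,0.162,0],"turn":[0,0,0],"gripper":0.8}]'
python3 -c "
from h import *
circ((600,-46.6),49.6,[-10,-20,-30,-40,-50])"
```

```text
clock: 14.42
position: [650.4, -46.4, 402.1]
ee_rot: [1.0, 0.0, -0.003, 0.001]
contact_force: [-5.3, 5.4, 11.7]
width: 22.5
-10 [-0.008, 0.044, 0.003]
-20 [-0.019, 0.086, 0.003]
-30 [-0.037, 0.125, 0.004]
-40 [-0.062, 0.161, 0.004]
-50 [-0.093, 0.191, 0.004]
turn [0.0009, 0.0037, 0.0003] phi now 0.3 R 50.4
rad -5.3 tan resist 5.5 z 11.7
```

```bash
python3 -m pendant '[{"xyz":[-0.005,0.022,0],"turn":[0,0,0],"gripper":0.8},{"xyz":[-0.009,0.044,0],"turn":[0,0,0],"gripper":0.8},{"xyz":[-0.014,0.065,0],"turn":[0,0,0],"gripper":0.8},{"xyz":[-0.02,0.086,0],"turn":[0,0,0],"gripper":0.8}]'
python3 -c "
from h import *
circ((600,-46.6),49.6,[-25,-30,-35,-40,-50,-60])"
```

```text
clock: 14.75
position: [647.1, -63.1, 402.7]
ee_rot: [1.0, 0.0, -0.002, 0.0]
contact_force: [0.1, 7.3, 9.8]
width: 22.6
-25 [-0.011, 0.022, 0.006]
-30 [-0.021, 0.042, 0.006]
-35 [-0.033, 0.06, 0.006]
-40 [-0.046, 0.077, 0.006]
-50 [-0.076, 0.107, 0.006]
-60 [-0.112, 0.132, 0.007]
turn [0.0003, 0.0025, 0.0003] phi now -19.3 R 49.9
rad -2.3 tan resist 7.0 z 9.8
```

```bash
python3 -m pendant '[{"xyz":[-0.011,0.022,0],"turn":[0,0,0],"gripper":0.8},{"xyz":[-0.021,0.042,0],"turn":[0,0,0],"gripper":0.8},{"xyz":[-0.033,0.06,0],"turn":[0,0,0],"gripper":0.8},{"xyz":[-0.046,0.077,0],"turn":[0,0,0],"gripper":0.8}]'
python3 -c "
from h import *
circ((600,-46.6),49.6,[-45,-50,-55,-60])"
```

```text
clock: 15.08
position: [638.7, -77.7, 403.2]
ee_rot: [1.0, 0.0, -0.001, -0.0]
contact_force: [2.3, 9.3, 9.1]
width: 22.6
-45 [-0.018, 0.02, 0.009]
-50 [-0.034, 0.034, 0.009]
-55 [-0.051, 0.048, 0.009]
-60 [-0.07, 0.059, 0.009]
turn [-0.0006, 0.0013, 0.0003] phi now -38.8 R 49.7
rad -4.0 tan resist 8.7 z 9.1
```

```bash
python3 -m pendant '[{"xyz":[-0.018,0.02,0],"turn":[0,0,0],"gripper":0.8},{"xyz":[-0.034,0.035,0],"turn":[0,0,0],"gripper":0.8},{"xyz":[-0.052,0.05,0],"turn":[0,0,0],"gripper":0.8},{"xyz":[-0.072,0.062,0],"turn":[0,0,0],"gripper":0.8},{"xyz":[-0.072,0.062,0],"turn":[0,0,0],"gripper":0.8}]'
python3 -c "
from h import *
circ((600,-46.6),49.6,[-65,-70])"
```

```text
clock: 15.5
position: [624.9, -89.4, 403.8]
ee_rot: [1.0, 0.0, 0.0, -0.001]
contact_force: [0.7, 8.1, 8.2]
width: 22.7
-65 [-0.019, 0.011, 0.012]
-70 [-0.04, 0.019, 0.012]
turn [-0.0015, -0.0001, 0.0002] phi now -59.8 R 49.5
rad -6.6 tan resist 4.7 z 8.2
```

```bash
python3 -m pendant '[{"xyz":[-0.019,0.012,0.002],"turn":[0,0,0],"gripper":0.8},{"xyz":[-0.036,0.02,0.002],"turn":[0,0,0],"gripper":0.8}]'
python3 -c "
from h import *
circ((600,-46.6),49.6,[-75,-80])"
```

```text
clock: 15.67
position: [618.9, -92.4, 404.0]
ee_rot: [1.0, 0.0, 0.002, -0.002]
contact_force: [7.1, 11.8, 6.9]
width: 22.6
-75 [-0.03, 0.011, 0.012]
-80 [-0.051, 0.015, 0.012]
turn [-0.0024, -0.0022, 0.0003] phi now -67.6 R 49.5
rad -8.2 tan resist 11.0 z 6.9
```

```bash
python3 -m pendant '[{"xyz":[0,0,0],"turn":[0,0,0],"gripper":0.3},{"xyz":[0,0,0],"turn":[0,0,0],"gripper":0.1},{"xyz":[0,0,0],"turn":[0,0,0],"gripper":-0.1},{"xyz":[0,0,0],"turn":[0,0,0],"gripper":-0.1},{"xyz":[0,0,0],"turn":[0,0,0],"gripper":-0.1}]'
python3 - <<'E'
from h import *
b=r.read_camera('side')
cv2.imwrite('pics/side7.png',cv2.resize(b[120:340,180:420],None,fx=2.4,fy=2.4))
E
```

```text
clock: 16.08
position: [619.0, -92.5, 403.8]
ee_rot: [1.0, 0.0, 0.002, -0.002]
contact_force: [-0.2, -0.0, -1.1]
width: 47.0
```

View pics/side7.png

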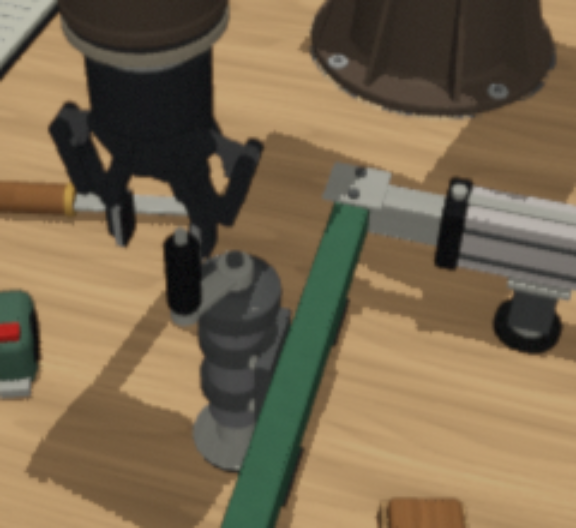

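```bash
python3 -m pendant '[{"xyz":[0,0,-0.05],"turn":[0,0,0],"gripper":-0.1},{"xyz":[0,0,-0.15],"turn":[0,0,0],"gripper":-0.1},{"xyz":[0,0,-0.3],"turn":[0,0,0],"gripper":-0.1},{"xyz":[0,0,-0.45],"turn":[0,0,0],"gripper":-0.1},{"xyz":[0,0,-0.5],"turn":[0,0,0],"gripper":-0.1},{"xyz":[0,0,-0.5],"turn":[0,0,0],"gripper":-0.1}]'
python3 -m pendant '[{"xyz":[-0.15,0.1,0],"turn":[0,0,0],"gripper":-0.1},{"xyz":[-0.3,0.2,0],"turn":[0,0,0],"gripper":-0.1},{"xyz":[-0.45,0.35,0],"turn":[0,0,0],"gripper":-0.1},{"xyz":[-0.6,0.5,0],"turn":[0,0,0],"gripper":-0.1},{"xyz":[-0.7,0.65,0],"turn":[0,0,0],"gripper":-0.1},{"xyz":[-0.7,0.8,0],"turn":[0,0,0],"gripper":-0.1},{"xyz":[-0.7,0.8,0],"turn":[0,0,0],"gripper":-0.1}]'
python3 - <<'E'
from h import *
np.set_printoptions(precision=1,suppress=True)
for n in('top','side'):
    im=r.read_camera(n); cv2.imwrite(f'pics/{n}8.png',im)
    for t,z in [('beam_grip',110),('crank_axis',207),('knob',244),('jack_foot',0),('tape_measure',0),('sanding_block',0),('chisel',0)]:
        for m in r.mark_of(n,t)[:1]: print(n,t,round(m['p'],2),np.array(m['location']),atz(n,m['location'],z))
a=cv2.imread('pics/top8.png')[60:290,170:400];b=cv2.imread('pics/side8.png')[120:380,160:420]
cv2.imwrite('pics/both8.png',np.hstack([cv2.resize(a,(400,400)),cv2.resize(b,(400,400))]))
E
```

```text
clock: 16.63
position: [619.1, -93.1, 507.9]
ee_rot: [1.0, 0.0, 0.005, -0.001]
contact_force: [0.4, 0.6, -0.2]
width: 47.3
clock: 17.22
position: [477.9, -257.1, 506.0]
ee_rot: [1.0, -0.001, 0.004, -0.0]
contact_force: [-0.6, 1.4, 0.3]
width: 46.9
top crank_axis 0.57 [257.7 165. ] [605.8 -48.3 207. ]
top knob 0.47 [266.9 140.9] [647.6 -66.1 244. ]
top jack_foot 0.48 [256.4 180.4] [597.  -39.9   0. ]
top tape_measure 0.95 [345.4 187.7] [ 583.7 -252.     0. ]
top sanding_block 0.74 [186.2 145.6] [677.  128.9   0. ]
top chisel 0.19 [254.5 166.5] [630.2 -34.7   0. ]
side beam_grip 0.81 [319.8 230.6] [488.9   4.5 110. ]
side crank_axis 0.69 [279.2 229.2] [595.7 -44.4 207. ]
side knob 0.85 [256.  231.9] [645.2 -66.6 244. ]
side jack_foot 0.88 [275.7 303.5] [605.3 -49.9   0. ]
side sanding_block 0.8 [355.5 361.5] [679.5 124.6   0. ]
side chisel 0.87 [202.9 206.4] [ 394.2 -303.     0. ]
```

View pics/both8.png

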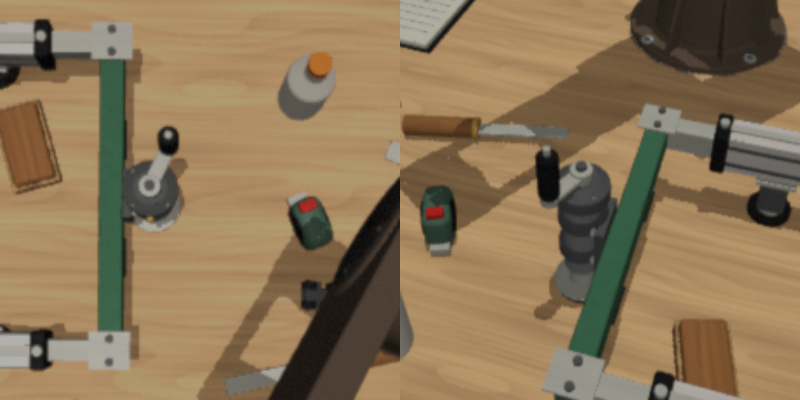

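Run:
```python
from h import *
for n,rois in {'top':[(70,100,215,285),(245,280,215,285),(100,145,222,245),(60,110,400-60,400)],'side':[(175,200,305,355),(335,395,235,300),(220,330,240,330),(240,290,170,200)]}.items():
    A=cv2.imread(f'pics/{n}4.png',0).astype(np.float32)
    B=cv2.imread(f'pics/{n}8.png',0).astype(np.float32)
    for (a,b,c,d) in rois:
        w=cv2.createHanningWindow((d-c,b-a),cv2.CV_32F)
        print(n,(a,b,c,d),cv2.phaseCorrelate(A[a:b,c:d],B[a:b,c:d],w))
# edge profile of beam, rows 105-145 top
for k in (4,8):
    im=cv2.imread(f'pics/top{k}.png').astype(float); p=(im[105:140,215:260,2]).mean(0)
    q=p-p[:3].mean(); g=255-p; m=p<(p.max()+p.min())/2; print(k,np.flatnonzero(m)+215,p[10:30].round(0))
```

```text
top (70, 100, 215, 285) ((-0.2093176307441098, 0.04929189656510857), 0.9726938759839093)
top (245, 280, 215, 285) ((-0.23276917478457193, -0.025221917104719438), 0.9365279979911851)
top (100, 145, 222, 245) ((-0.3790683870126461, 0.33643088862076453), 0.9238335415169044)
top (60, 110, 340, 400) ((-0.027256477906796306, -0.09721937045212314), 0.9492352437575658)
side (175, 200, 305, 355) ((0.0949948253094135, 0.5704110867065033), 0.9504663536071777)
side (335, 395, 235, 300) ((0.010482759678218656, -0.06622024138497196), 0.9324311196804047)
side (220, 330, 240, 330) ((0.12416511785331608, -0.14552613423818173), 0.7971553659439087)
side (240, 290, 170, 200) ((0.08024017535690398, -0.028614269153543148), 0.9114489844640096)
4 [227 228 229 230 231 232 233 234 235 236 237 238 239 240 241 242] [176. 171. 106.  63.  57.  57.  57.  56.  56.  56.  56.  56.  57.  57.
  57.  49.  40.  86. 120. 124.]
8 [227 228 229 230 231 232 233 234 235 236 237 238 239 240 241 242] [175. 170. 103.  62.  57.  56.  56.  56.  56.  56.  57.  56.  56.  56.
  56.  48.  40.  88. 119. 124.]
```

```bash
python3 -c "
from h import *
print(r.hand_in()); print(r.get_state()['contact_force'],r.get_state()['clock'])"
```

```text
the job is handed in; nothing more can be done
None
the job is handed in; nothing more can be done
```

The end frame is home on its stops, the jack leg is wound down onto the bench, and the job was handed in at about 18 s. No verdict was reported. The closing `get_state()` gave no reading after hand-in, so the last measured force is from before it.

- **End frame:** I pushed it in at the beam grip at about 10.5 N until it stopped dead. The force rose to 38 N and a further push moved it only 0.1 mm. Comparing pictures from before and after cranking, the frame moved no more than about 0.4 mm, and that inward. The beam's position also agrees with the rail ends being 75 mm away.
- **Crank:** I wound it clockwise about 1.6 turns. The handle force stayed near 4 N, began to climb at about 1.4 turns, and had reached 11 N when I stopped.
- **After letting go:** The crank sprang back about 40 degrees, more than I expected. By my estimate from the winding force at that angle, about 90 N stays on the foot. I could not measure the foot force directly.
- **Final checks:** The hand was clear with about zero force, and the pictures show no sign of the frame lifting. The tape measure, sanding block and chisel were in place. One reading of the chisel in the top view (p 0.19) was plainly false, because the arm was covering it. The side view found the chisel where it started.
- **Measurements that disagreed:** The cameras first put the knob 56 mm from the crank axis instead of 50. The first part of the circle therefore pressed up to 18 N sideways on the handle until I corrected the centre.

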